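# Gather the painted tools for the wash

## Robot

A 6-joint arm with a two-finger parallel gripper is mounted at the origin on the work surface. World frame = base frame: x ahead of the robot, y to its left, z up, the work surface at z = 0. Lengths are in m, angles in rad, forces in N, time in s.
With the tool pointing down it reaches from about 0.3 to 0.775 m from the base axis. Payload 14.6 kg.
Tool frame: the origin (TCP) lies on the centre line of the jaws, within the pads' length; the fingertips stand 25 mm ahead of it and the grasp point (between the pads) lies 6 mm ahead of it (ctrl.tip_reach is the distance from the TCP to the fingertips, in m); z points along the fingers, y is the line along which they close (so a half turn about z gives the same grasp; the last joint's range is limited). The gripper opens to 94 mm and grips with 3 to 60 N. Pads are 16 mm wide; open, the fingers measure 119 mm over their backs; the gripper's body (75 mm by 177 mm) begins 78 mm behind the grasp point.
Start: joints at [1.071, 0.3, 1.521, -0, 1.321, -0.067], TCP at [0.231, 0.499, 0.23] pointing down, gripper open.
Joint ranges: [-3.03, 3.03], [-0.79, 2.21], [0.23, 2.52], [-1.04, 4.18], [0, 3.07], [-2.55, 2.55]. Speed limits (rad/s): [2.22, 2.22, 2.57, 3.14, 3.14, 3.14].

## Interface

Orientations are given as [roll, pitch, yaw] about the fixed x, y, z axes, in that order (R = Rz(yaw) Ry(pitch) Rx(roll)).
In Python, from station import ctrl gives the robot as it stands. The module is installed in compiled form; this text tells all that it offers.
- The arm moves only by the tool apply_moves, never from a script. Its argument "deltas" is a list of rows, each a list of 7 numbers: the closure in counts, from 0 (fully open) to 255 (shut), then the shift along the world's x, y, z in cm, then the turn, a rotation vector about the world's x, y, z in rad. In form: [[jaw, tx, ty, tz, ax, ay, az], ...]. A call has 1 to 10 rows; each row shifts and turns the commanded pose from where the row before left it; what a row does not reach is not made up. A row lasts 1/10 s, in which the tool goes at most 50 mm and 8.59 degrees, less where a joint would pass 70% of its speed; a pose out of reach is approached as far as the arm can. A call with a gripper value outside its range is refused whole. The fingers move at their own pace and stop on an object; "grip_force" is the grip in N (left out, the last holds). Time passes only in rows, so rows that do not move let the fingers close. It gives the time, the measured TCP pose, the force, the opening and the grip force at its end, in the units of the state.
- ctrl.get_obs(): the state, without advancing time (a new reading comes with each control period).
- ctrl.camera(name): name is "side" or "top"; returns a dict with "img" (420x560x3 uint8, red, green, blue), "K" (3x3 intrinsics, pixels), "pose" (4x4, takes a point from camera to world coordinates). Camera axes: x right, y up, looking along -z (the intrinsics and any distortion apply to the point x, -y, -z); pixel columns grow to the right and rows downward; lengths in m; the calibration is good to about 2 mm. A picture is of the moment at which its call begins. There is no depth.
- ctrl.hand_in(): hands the job in; it is judged then, once.
The state is a dict: "time_s": time; "qpos": joint angles; "joint_vel": joint speeds; "tau": joint torques, N m; "ee_pos": TCP position; "eef_rot": TCP orientation; "force": force on the tool from outside, world axes, zero at the start; "moment": the same for the moment, N m; "grip_width": finger opening in m; "grip_force": force on a finger pad.
Only numpy, scipy, OpenCV 4.12 (cv2) and the standard library are available. Lean on these libraries where they do the work, as an engineer would, in place of code of your own. Each camera call takes 0.05 s, during which the arm holds its last target. There are 200 camera calls.

## Task

The red coat is done: gather the brush, the filling knife and the two mixing pots that have red paint on them into the steel wash-up tray. Lay the red brush flat in the yellow bin and the red filling knife flat in the green bin, and stand both red mixing pots upright, side by side, in the blue bin. The clean brush, the clean knife and the clean pot stay where they are.

Things in the scene. Friction and masses are not known exactly. Their poses are not given: they have to be found in the camera images.
- brush_red: Flat paint brush: light wooden handle (20 mm wide, 16 thick, x = -88 to +14 mm), steel ferrule (34 wide, to x = +48), bristles (33 wide, to x = +88); 176 mm long, lying along its x axis; origin at the underside, within 10 mm of the point of balance. About 60 g; grip across the handle at the origin. This is the used one: bristles red with paint, red smears on ferrule and handle.
- knife_red: Filling knife: black riveted handle (22 mm wide, 16 thick, x = -88 to +14 mm), thin steel blade widening to 50 mm at its edge (x = +88) and riding 7 mm off the surface; 176 mm long, lying along its x axis; origin at the underside, within 10 mm of the point of balance. About 90 g; grip across the handle at the origin. This is the used one: red paint over the front of the blade and a red smear on the handle.
- pot_large_red: Ivory plastic mixing pot, straight, open at the top, 60 mm outside diameter, 75 mm high, about 45 g. Origin: centre of its underside, z up. Used: coated red inside, with a red rim and red runs down the outside.
- pot_small_red: Ivory plastic mixing pot, straight, open at the top, 50 mm outside diameter, 60 mm high, about 45 g. Origin: centre of its underside, z up. Used, the smaller of the two: coated red inside, with a red rim and red runs down the outside.
- brush_clean: Flat paint brush: light wooden handle (20 mm wide, 16 thick, x = -88 to +14 mm), steel ferrule (34 wide, to x = +48), bristles (33 wide, to x = +88); 176 mm long, lying along its x axis; origin at the underside, within 10 mm of the point of balance. About 60 g; grip across the handle at the origin. This is the clean look-alike, with dark brown bristles and no red: not to be moved.
- knife_clean: Filling knife: black riveted handle (22 mm wide, 16 thick, x = -88 to +14 mm), thin steel blade widening to 50 mm at its edge (x = +88) and riding 7 mm off the surface; 176 mm long, lying along its x axis; origin at the underside, within 10 mm of the point of balance. About 90 g; grip across the handle at the origin. This is the clean look-alike, with bare steel blade and no red: not to be moved.
- pot_clean: Ivory plastic mixing pot, straight, open at the top, 60 mm outside diameter, 75 mm high, about 45 g. Origin: centre of its underside, z up. Clean look-alike, ivory all over: not to be moved.
- bin_yellow: Yellow open plastic bin for brushes, one of three side by side (92 mm apart in y) in the steel tray; fixed. Outside 220 (x) by 90 (y) by 25 mm high, inside 214 by 84. Origin: centre of its underside, 3 mm above the bench; inner floor at z = +3 mm, rim at +25. The tray's rim is 4 mm lower; a low wire handle sticks out 25 mm at each x end.
- bin_green: Green open plastic bin for filling knives, one of three side by side (92 mm apart in y) in the steel tray; fixed. Outside 220 (x) by 90 (y) by 25 mm high, inside 214 by 84. Origin: centre of its underside, 3 mm above the bench; inner floor at z = +3 mm, rim at +25. The tray's rim is 4 mm lower; a low wire handle sticks out 25 mm at each x end.
- bin_blue: Blue open plastic bin for mixing pots, one of three side by side (92 mm apart in y) in the steel tray; fixed. Outside 220 (x) by 90 (y) by 25 mm high, inside 214 by 84. Origin: centre of its underside, 3 mm above the bench; inner floor at z = +3 mm, rim at +25. The tray's rim is 4 mm lower; a low wire handle sticks out 25 mm at each x end.
Mind the look-alikes: they are no part of the job. What is shaped like the pot_small_red but purple is not meant.

How it is judged:
At the end, for the whole second after the job is handed in: Red brush in the yellow bin, red knife in the green bin, each flat within 0.08 rad, origin within 26 mm along and 36 mm across of the bin's centre, under 23 mm up; both red pots upright within 0.10 rad on the blue bin's floor; all four at rest; the clean three within 30 mm of their start (x of brush_red in the frame of bin_yellow between -0.026 and 0.026 m and y of brush_red in the frame of bin_yellow between -0.036 and 0.036 m and z of brush_red in the frame of bin_yellow between -0.023 and 0.023 m and angle between the z axis of brush_red and the z axis of bin_yellow, either way round below 0.08 rad and linear speed of each of brush_red, knife_red, pot_large_red, pot_small_red below 0.02 m/s and angular speed of each of brush_red, knife_red, pot_large_red, pot_small_red below 0.2 rad/s and x of knife_red in the frame of bin_green between -0.026 and 0.026 m and y of knife_red in the frame of bin_green between -0.036 and 0.036 m and z of knife_red in the frame of bin_green between -0.023 and 0.023 m and angle between the z axis of knife_red and the z axis of bin_green, either way round below 0.08 rad and x of pot_large_red in the frame of bin_blue between -0.088 and 0.088 m and y of pot_large_red in the frame of bin_blue between -0.024 and 0.024 m and z of pot_large_red in the frame of bin_blue between -0.008 and 0.008 m and angle between each of pot_large_red, pot_small_red's own z axis and vertical below 0.1 rad and x of pot_small_red in the frame of bin_blue between -0.088 and 0.088 m and y of pot_small_red in the frame of bin_blue between -0.024 and 0.024 m and z of pot_small_red in the frame of bin_blue between -0.008 and 0.008 m and distance of each of brush_clean, knife_clean, pot_clean from where it was at the start of the episode below 0.03 m); the robot touches nothing.
It fails at once if the clean brush, the clean knife or the clean pot is shifted by more than 30 mm (distance of any of brush_clean, knife_clean, pot_clean from where it was at the start of the episode above 0.03 m).
It also fails if it takes over 112 s, if anything falls off the work surface, if the arm or the gripper's body presses on something with over 40 N, if the wrist force passes 120 N, or if a joint passes its speed limit or range.

## Working session

There is one attempt and no reset: what is moved stays moved. The work goes in short steps, Python scripts to look and compute and a tool call to move; the robot and the scene stay as the last step left them, time stands still between calls to the robot, and variables do not carry over. Pictures are saved under pics/ and viewed, at most 14 in all, crops included, and the job is handed in when it is done.

Besides the shell and the picture viewer there is one more tool, called after "Request:" as a command line: name --pt "numbers of a row" for each row, then --argument value for the rest. apply_moves: Moves the arm, as the interface text tells. Its arguments: {"type":"object","properties":{"deltas":{"type":"array"},"grip_force":{"type":"number"}},"required":["deltas"]}

```bash
mkdir -p pics; cat > h.py <<'E'
import numpy as np, cv2
from station import ctrl
def snap(name,fn):
    c=ctrl.camera(name); np.savez(f'pics/{fn}.npz',**{k:c[k] for k in('img','K','pose')})
    cv2.imwrite(f'pics/{fn}.png',cv2.resize(c['img'][:,:,::-1],(784,588),interpolation=cv2.INTER_CUBIC)); return c
def p2w(c,u,v,z):
    K=c['K'];P=c['pose']; d=P[:3,:3]@np.array([(u-K[0,2])/K[0,0],-(v-K[1,2])/K[1,1],-1]); o=P[:3,3]
    return o+d*(z-o[2])/d[2]
E
python3 - <<'E'
from h import *
for n in('top','side'):
    c=snap(n,n+'0'); print(n,c.keys(),c['K'],c['pose'])
print(ctrl.get_obs())
E
```

```text
top dict_keys(['img', 'K', 'pose']) [[404.01182097   0.         282.40405428]
 [  0.         404.01182097 211.25487953]
 [  0.           0.           1.        ]] [[-0.01543994  0.99853379 -0.05188329  0.36527368]
 [-0.99974371 -0.0145578   0.01733751  0.05267587]
 [ 0.01655679  0.05213769  0.99850265  1.00669682]
 [ 0.          0.          0.          1.        ]]
side dict_keys(['img', 'K', 'pose']) [[400.76826666   0.         283.73463441]
 [  0.         400.76826666 210.05107676]
 [  0.           0.           1.        ]] [[ 0.9946677   0.08158212 -0.06309143  0.38428857]
 [-0.10212984  0.69411644 -0.71258112 -0.6143875 ]
 [-0.01434108  0.71522494  0.69874717  0.68810446]
 [ 0.          0.          0.          1.        ]]
{'time_s': 0.1, 'qpos': array([ 1.07138455e+00,  3.00447297e-01,  1.52148032e+00, -1.45260321e-05,
        1.32072355e+00, -6.66002283e-02]), 'joint_vel': array([-0.00108174, -0.00055051, -0.00333322,  0.00134156, -0.00052569,
       -0.0006749 ]), 'tau': array([ 1.90707637e-03, -5.32645547e+01, -3.53282762e+01,  7.09290197e-02,
        2.34800298e-02, -3.74457125e-05]), 'ee_pos': array([0.23059325, 0.49910534, 0.229942  ]), 'eef_rot': array([-3.14053555e+00, -5.64058475e-05,  2.70878468e+00]), 'force': array([-0.0761768 , -0.97379049,  0.82943717]), 'moment': array([-0.01757633, -0.01532408, -0.00515007]), 'grip_force': 0.0, 'grip_width': 0.09342837404860224}
```

View pics/top0.png

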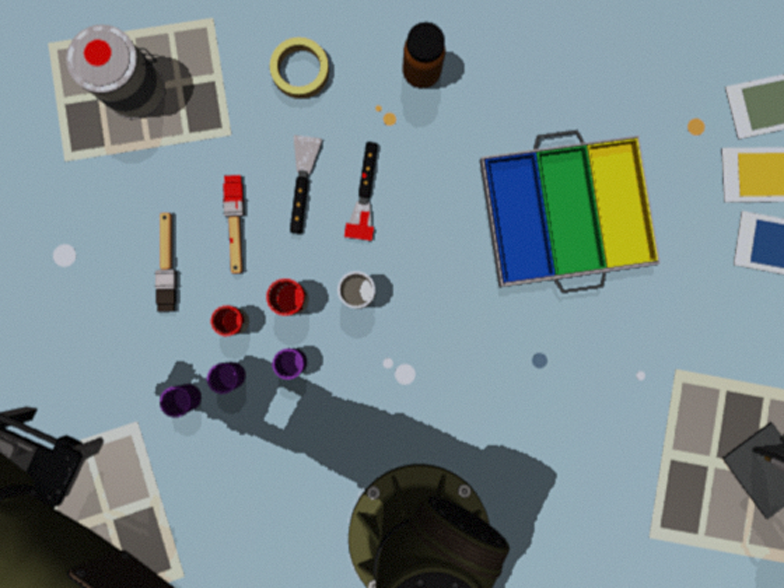

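View pics/side0.png

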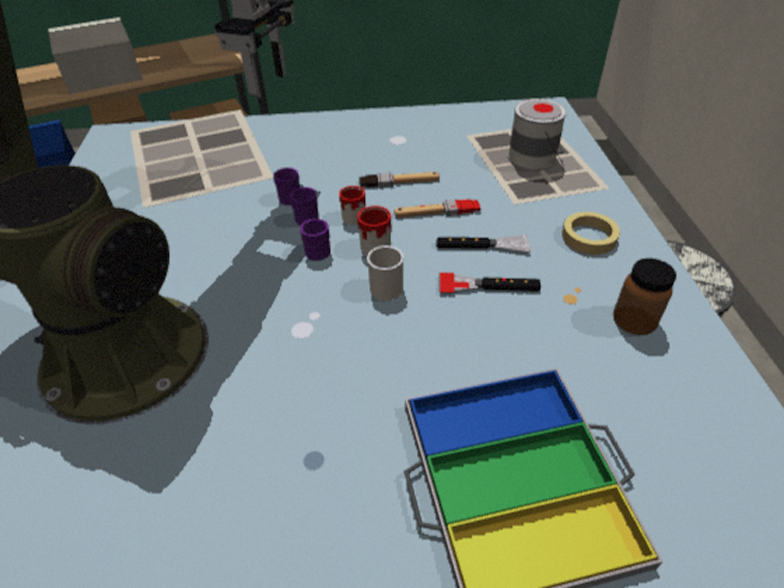

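The top view has everything in sight: red brush at (234,225), red knife at (363,190), large red pot at (286,297), small red pot at (227,320) and bins at (570,210). I'll enlarge it to get exact positions.

```bash
python3 - <<'E'
from h import *
i=np.load('pics/top0.npz')['img'][:,:,::-1]
for n,(x,y,w,h) in {'a':(105,90,180,135),'b':(335,85,144,135)}.items():
    k=4.4
    cv2.imwrite(f'pics/c{n}.png',cv2.resize(i[y:y+h,x:x+w],None,fx=k,fy=k,interpolation=cv2.INTER_CUBIC))
E
```

```text
(no output)
```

View pics/ca.png

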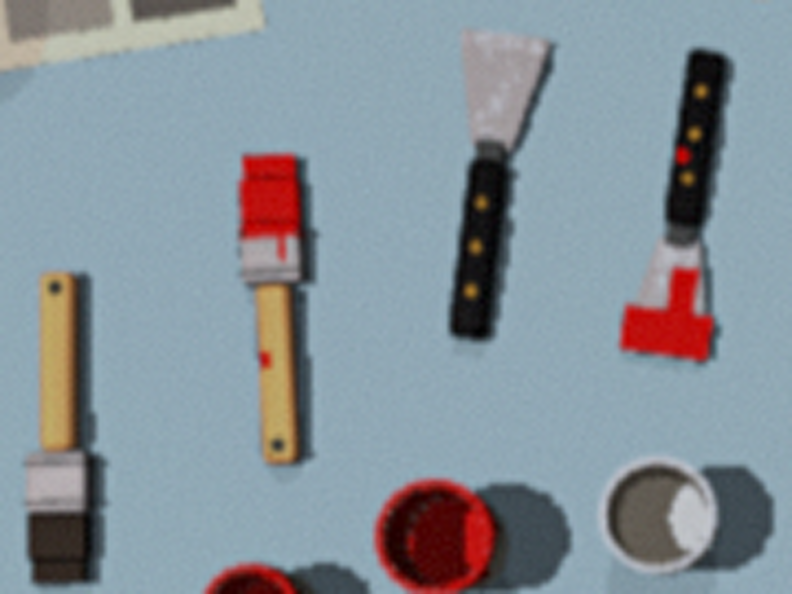

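View pics/cb.png

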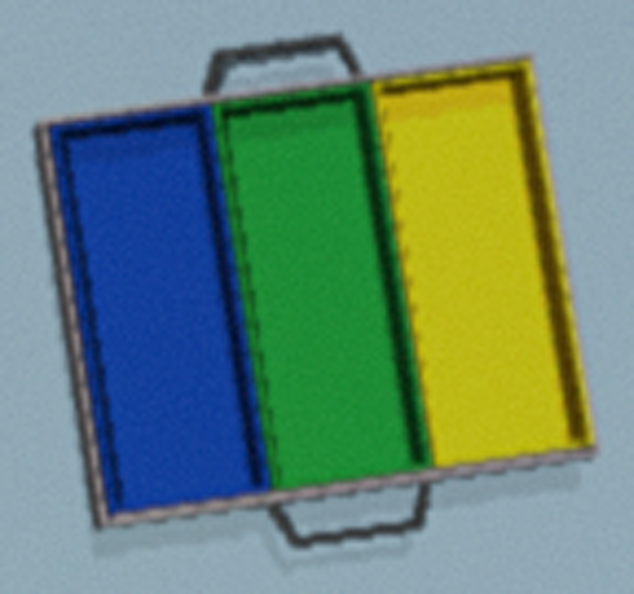

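Crop a: brush bristle tip (270,156), handle end (281,462); knife handle end (710,52), blade edge (665,354); large pot rim centre (436,536). Crop b: bin block rim corners at (50,128), (530,58), (595,450) and (105,515).

```bash
python3 - <<'E'
from h import *
c=np.load('pics/top0.npz'); i=c['img'].astype(int)
A=lambda x,y,z:p2w(c,105+(x+.5)/4.4-.5,90+(y+.5)/4.4-.5,z)
B=lambda x,y,z:p2w(c,335+(x+.5)/4.4-.5,85+(y+.5)/4.4-.5,z)
def obj(n,tip,end,z1,z2):
    a,b=A(*tip,z1),A(*end,z2); d=a-b; print(n,'mid',((a+b)/2)[:2].round(4),'len',np.linalg.norm(d[:2]).round(4),'yaw',np.arctan2(d[1],d[0]).round(3))
obj('brush',(270,156),(281,462),.01,.012)
obj('knife',(665,354),(710,52),.008,.012)
obj('brushclean',(61,582),(58,273),.01,.012)
obj('knifeclean',(508,34),(470,338),.008,.012)
print('clean pot',A(658,515,.075).round(4))
m=((i[...,0]>60)&(i[...,1]<40)&(i[...,2]<40)).astype(np.uint8)
n,l,s,ce=cv2.connectedComponentsWithStats(m)
for k in range(1,n):
    if s[k,4]>60:
        x,y,w,h,a=s[k]; q=(x+(w-1)/2,y+(h-1)/2); print(s[k],q,[p2w(c,*q,z).round(4)[:2] for z in(.06,.075)])
C=[B(*p,.028)[:2] for p in((50,128),(530,58),(595,450),(105,515))]
print([np.round(p,4) for p in C],'ctr',np.mean(C,0).round(4))
ux=(C[0]+C[1]-C[2]-C[3])/2; uy=(C[0]+C[3]-C[1]-C[2])/2
print(np.linalg.norm(ux),np.linalg.norm(uy),np.arctan2(ux[1],ux[0]),np.arctan2(-uy[0],uy[1]))
E
```

```text
brush mid [0.5489 0.3183] len 0.174 yaw 0.038
knife mid [0.6065 0.0861] len 0.174 yaw 2.981
brushclean mid [0.4835 0.4385] len 0.1733 yaw -3.131
knifeclean mid [0.6179 0.1982] len 0.1762 yaw -0.126
clean pot [0.4253 0.1015 0.075 ]
[ 60  29  19  18 252] (np.float64(69.0), np.float64(37.5)) [array([0.8358, 0.5376]), array([0.8283, 0.5299])]
[289  38  22  11  69] (np.float64(299.5), np.float64(43.0)) [array([ 0.8183, -0.0111]), array([ 0.8111, -0.01  ])]
[160 126  14  17 216] (np.float64(166.5), np.float64(134.0)) [array([0.6009, 0.3069]), array([0.5972, 0.3028])]
[247 152  20  19 214] (np.float64(256.5), np.float64(161.0)) [array([0.5341, 0.0955]), array([0.5314, 0.0948])]
[191 200  27  24 409] (np.float64(204.0), np.float64(211.5)) [array([0.4166, 0.2197]), array([0.4158, 0.217 ])]
[151 219  22  20 251] (np.float64(161.5), np.float64(228.5)) [array([0.3783, 0.3186]), array([0.3781, 0.3144])]
[array([ 0.6545, -0.1247]), array([ 0.6916, -0.3969]), array([ 0.4693, -0.425 ]), array([ 0.4368, -0.1501])] ctr [ 0.563  -0.2741]
0.2216078303116873 0.27578380911786504 0.1209637539579525 0.1264907500262025
```

Request:
apply_moves --pt "92 3.18 -1.81 0 0 0 0.047" --pt "92 3.18 -1.81 0 0 0 0.047" --pt "92 3.18 -1.81 0 0 0 0.047" --pt "92 3.18 -1.81 0 0 0 0.047" --pt "92 3.18 -1.81 0 0 0 0.047" --pt "92 3.18 -1.81 0 0 0 0.047" --pt "92 3.18 -1.81 0 0 0 0.047" --pt "92 3.18 -1.81 0 0 0 0.047" --pt "92 3.18 -1.81 0 0 0 0.047" --pt "92 3.18 -1.81 0 0 0 0.047" --grip_force 15

```text
time_s: 1.1
ee_pos: [0.5498, 0.3173, 0.2301]
eef_rot: [-3.141, -0.001, -3.102]
force: [-0.0, -0.5, 0.7]
grip_width: 0.0599
grip_force: 0.0
```

Request:
apply_moves --pt "92 0 0 -3 0 0 0" --pt "92 0 0 -3 0 0 0" --pt "92 0 0 -3 0 0 0" --pt "92 0 0 -3 0 0 0" --pt "92 0 0 -3 0 0 0" --pt "92 0 0 0 0 0 0" --pt "92 0 0 0 0 0 0"

```text
time_s: 1.8
ee_pos: [0.5488, 0.3183, 0.0809]
eef_rot: [-3.141, -0.0, -3.104]
force: [0.6, -0.1, 0.7]
grip_width: 0.0603
grip_force: 0.0
```

```bash
python3 - <<'E'
from h import *
o=ctrl.get_obs(); print(o['time_s'],o['ee_pos'],o['eef_rot'],o['qpos'],o['grip_width']); snap('side','s1')
E
```

```text
1.8 [0.54875509 0.31831497 0.08090232] [-3.14138912e+00 -4.46962866e-04 -3.10440749e+00] [ 4.67908771e-01  6.34066348e-01  1.39958908e+00  1.87080901e-06
  1.10842834e+00 -1.14007360e+00] 0.06026282307627657
```

View pics/s1.png

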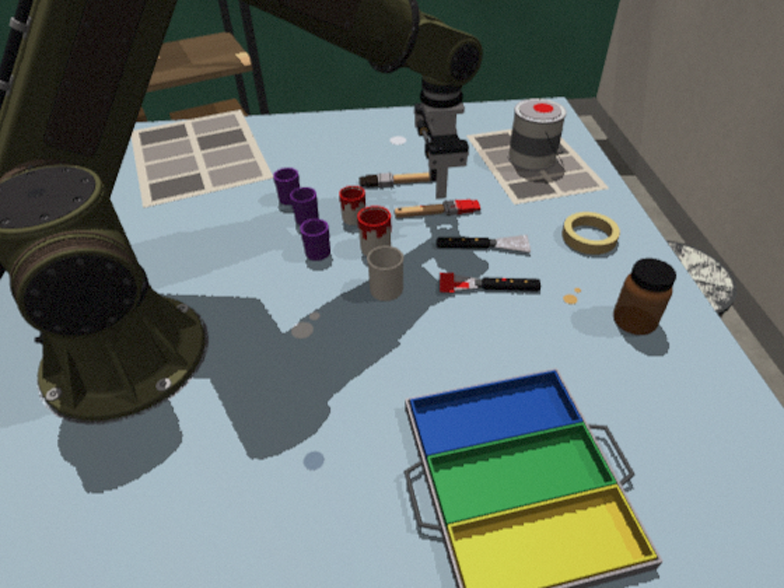

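The gripper hangs at (442,170), above the brush handle at (440,209). I'll descend and grip.

Request:
apply_moves --pt "92 0 0 -2.5 0 0 0" --pt "92 0 0 -1.7 0 0 0" --pt "92 0 0 -0.9 0 0 0" --pt "92 0 0 0 0 0 0" --pt "255 0 0 0 0 0 0" --pt "255 0 0 0 0 0 0" --pt "255 0 0 0 0 0 0" --pt "255 0 0 0 0 0 0" --pt "255 0 0 0 0 0 0" --pt "255 0 0 0 0 0 0"

```text
time_s: 2.85
ee_pos: [0.5487, 0.3183, 0.0296]
eef_rot: [3.142, 0.0, -3.104]
force: [-0.3, -0.2, 2.0]
grip_width: 0.0196
grip_force: 15.0
```

Request:
apply_moves --pt "255 0 0 1 0 0 0" --pt "255 0 0 2 0 0 0" --pt "255 0 0 3 0 0 0" --pt "255 0 0 3 0 0 0" --pt "255 0 0 3 0 0 0" --pt "255 0 0 3 0 0 0"

```text
time_s: 3.45
ee_pos: [0.5485, 0.3182, 0.1815]
eef_rot: [3.141, 0.0, -3.104]
force: [0.7, 0.0, -0.1]
grip_width: 0.0198
grip_force: 15.0
```

Request:
apply_moves --pt "255 0.13 -3.42 0 0 0 0.0044" --pt "255 0.13 -3.42 0 0 0 0.0044" --pt "255 0.13 -3.42 0 0 0 0.0044" --pt "255 0.13 -3.42 0 0 0 0.0044" --pt "255 0.13 -3.42 0 0 0 0.0044" --pt "255 0.13 -3.42 0 0 0 0.0044" --pt "255 0.13 -3.42 0 0 0 0.0044" --pt "255 0.13 -3.42 0 0 0 0.0044" --pt "255 0.13 -3.42 0 0 0 0.0044" --pt "255 0.13 -3.42 0 0 0 0.0044"

```text
time_s: 4.45
ee_pos: [0.5615, -0.0251, 0.1803]
eef_rot: [-3.141, 0.001, -3.06]
force: [0.2, -0.2, -0.6]
grip_width: 0.0199
grip_force: 15.0
```

Request:
apply_moves --pt "255 0.13 -3.42 0 0 0 0.0044" --pt "255 0.13 -3.42 0 0 0 0.0044" --pt "255 0.13 -3.42 0 0 0 0.0044" --pt "255 0.13 -3.42 0 0 0 0.0044" --pt "255 0.13 -3.42 0 0 0 0.0044" --pt "255 0.13 -3.42 0 0 0 0.0044" --pt "255 0.13 -3.42 0 0 0 0.0044" --pt "255 0.13 -3.42 0 0 0 0.0044" --pt "255 0.13 -3.42 0 0 0 0.0044" --pt "255 0.13 -3.42 0 0 0 0.0044"

```text
time_s: 5.45
ee_pos: [0.5745, -0.3671, 0.1802]
eef_rot: [-3.141, 0.0, -3.016]
force: [-0.1, 0.1, -0.4]
grip_width: 0.0195
grip_force: 15.0
```

Request:
apply_moves --pt "255 0 0 -3 0 0 0" --pt "255 0 0 -3 0 0 0" --pt "255 0 0 -3 0 0 0" --pt "255 0 0 0 0 0 0" --pt "255 0 0 0 0 0 0"

```text
time_s: 5.95
ee_pos: [0.5749, -0.3659, 0.0907]
eef_rot: [-3.141, 0.0, -3.016]
force: [0.7, 0.5, 0.5]
grip_width: 0.0199
grip_force: 15.0
```

```bash
python3 - <<'E'
from h import *
o=ctrl.get_obs(); print(o['time_s'],o['ee_pos'],o['eef_rot'],o['qpos'],o['grip_width']); snap('side','s2')
E
```

```text
5.95 [ 0.57491016 -0.36586126  0.0906778 ] [-3.14127094e+00  3.25603147e-04 -3.01633647e+00] [-6.20469956e-01  7.20332702e-01  1.22981649e+00 -1.65914833e-05
  1.19098599e+00 -2.31651626e+00] 0.01986837810224624
```

View pics/s2.png

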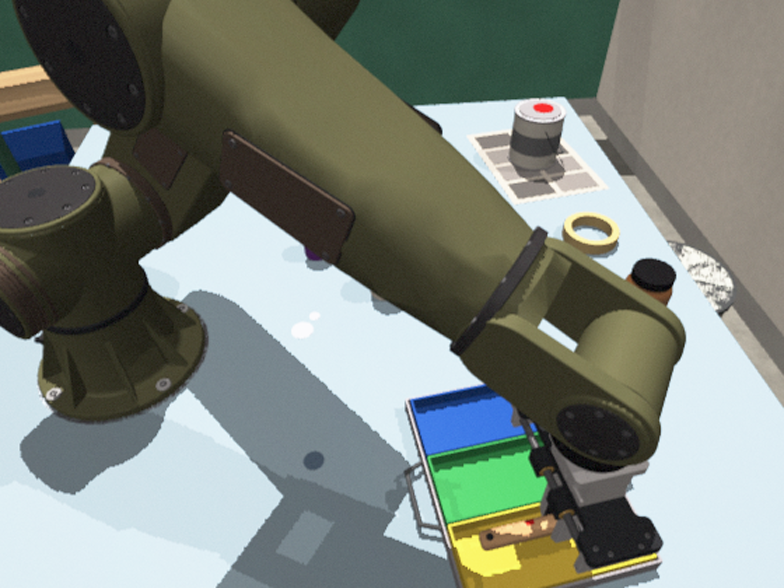

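The brush is over the yellow bin, with its handle at (490,540)–(555,523), level. I'll lower it and release.

Request:
apply_moves --pt "255 0 0 -2.5 0 0 0" --pt "255 0 0 -1.8 0 0 0" --pt "255 0 0 -0.8 0 0 0" --pt "255 0 0 -0.3 0 0 0" --pt "255 0 0 0 0 0 0" --pt "150 0 0 0 0 0 0" --pt "150 0 0 0 0 0 0" --pt "150 0 0 0 0 0 0" --pt "150 0 0 0 0 0 0"

```text
time_s: 6.9
ee_pos: [0.5747, -0.3658, 0.0357]
eef_rot: [-3.141, 0.0, -3.016]
force: [0.5, 0.3, -0.9]
grip_width: 0.0388
grip_force: 0.0
```

Request:
apply_moves --pt "150 0 0 1 0 0 0" --pt "150 0 0 2 0 0 0" --pt "150 0 0 3 0 0 0" --pt "150 0 0 3 0 0 0" --pt "150 0 0 3 0 0 0" --pt "92 0 0 2 0 0 0"

```text
time_s: 7.5
ee_pos: [0.575, -0.366, 0.179]
eef_rot: [-3.139, 0.002, -3.016]
force: [-0.9, 0.2, -1.0]
grip_width: 0.0438
grip_force: 0.0
```

Request:
apply_moves --pt "92 0.225 3.23 0 0 0 -0.0204" --pt "92 0.225 3.23 0 0 0 -0.0204" --pt "92 0.225 3.23 0 0 0 -0.0204" --pt "92 0.225 3.23 0 0 0 -0.0204" --pt "92 0.225 3.23 0 0 0 -0.0204" --pt "92 0.225 3.23 0 0 0 -0.0204" --pt "92 0.225 3.23 0 0 0 -0.0204"

```text
time_s: 8.2
ee_pos: [0.5904, -0.1383, 0.1764]
eef_rot: [-3.141, 0.001, 3.123]
force: [0.8, -0.4, -0.3]
grip_width: 0.0603
grip_force: 0.0
```

Request:
apply_moves --pt "92 0.225 3.23 0 0 0 -0.0204" --pt "92 0.225 3.23 0 0 0 -0.0204" --pt "92 0.225 3.23 0 0 0 -0.0204" --pt "92 0.225 3.23 0 0 0 -0.0204" --pt "92 0.225 3.23 0 0 0 -0.0204" --pt "92 0.225 3.23 0 0 0 -0.0204" --pt "92 0.225 3.23 0 0 0 -0.0204" --pt "92 0 0 -3 0 0 0" --pt "92 0 0 -3 0 0 0" --pt "92 0 0 -3 0 0 0"

```text
time_s: 9.2
ee_pos: [0.6063, 0.0868, 0.0854]
eef_rot: [3.141, 0.001, 2.982]
force: [0.1, -0.0, 0.3]
grip_width: 0.0602
grip_force: 0.0
```

Request:
apply_moves --pt "92 0 0 -2.5 0 0 0" --pt "92 0 0 -1.5 0 0 0" --pt "92 0 0 0 0 0 0"

```text
time_s: 9.5
ee_pos: [0.6055, 0.0864, 0.0442]
eef_rot: [-3.141, -0.002, 2.981]
force: [0.2, -0.4, -0.5]
grip_width: 0.0601
grip_force: 0.0
```

```bash
python3 - <<'E'
from h import *
o=ctrl.get_obs(); print(o['time_s'],o['ee_pos'],o['eef_rot'],o['qpos'],o['grip_width']); snap('side','s3')
E
```

```text
9.5 [0.60549884 0.08641607 0.04424289] [-3.14100612e+00 -2.41851566e-03  2.98116760e+00] [ 8.18816561e-02  6.39624196e-01  1.48923891e+00  1.28320414e-05
  1.01521815e+00 -1.32849711e+00] 0.06012634377852247
```

View pics/s3.png

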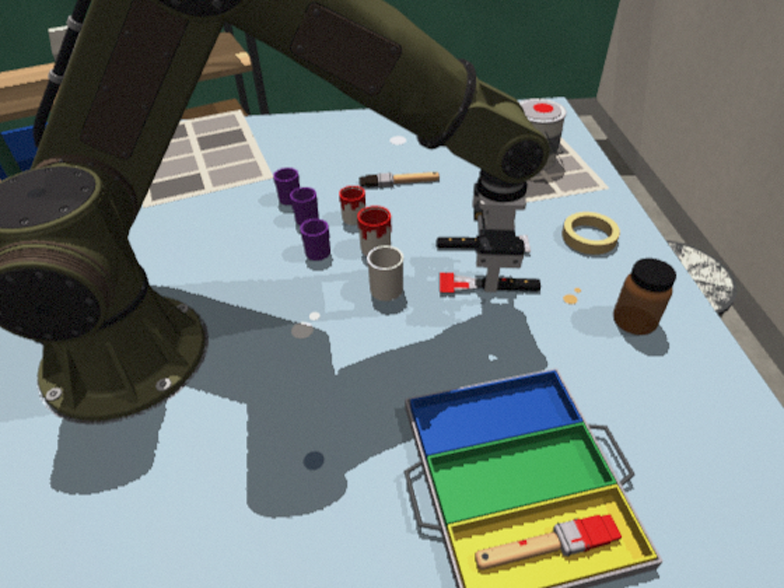

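The brush lies flat in the yellow bin at (550,542). The fingers straddle the knife handle at (492,283), so I'll grip it.

Request:
apply_moves --pt "92 0 0 -1.0 0 0 0" --pt "92 0 0 -0.4 0 0 0" --pt "92 0 0 0 0 0 0" --pt "255 0 0 0 0 0 0" --pt "255 0 0 0 0 0 0" --pt "255 0 0 0 0 0 0" --pt "255 0 0 0 0 0 0" --pt "255 0 0 0 0 0 0" --pt "255 0 0 0 0 0 0" --grip_force 20

```text
time_s: 10.45
ee_pos: [0.6062, 0.0865, 0.0315]
eef_rot: [3.142, 0.0, 2.981]
force: [-0.5, 0.9, -0.3]
grip_width: 0.0216
grip_force: 20.0
```

Request:
apply_moves --pt "255 0 0 1 0 0 0" --pt "255 0 0 2 0 0 0" --pt "255 0 0 3 0 0 0" --pt "255 0 0 3 0 0 0" --pt "255 0 0 3 0 0 0" --pt "255 0 0 1 0 0 0"

```text
time_s: 11.05
ee_pos: [0.6071, 0.0866, 0.1652]
eef_rot: [3.14, 0.005, 2.981]
force: [0.3, -0.1, -1.1]
grip_width: 0.022
grip_force: 20.0
```

Request:
apply_moves --pt "255 -0.44 -3.6 0 0 0 0.0285" --pt "255 -0.44 -3.6 0 0 0 0.0285" --pt "255 -0.44 -3.6 0 0 0 0.0285" --pt "255 -0.44 -3.6 0 0 0 0.0285" --pt "255 -0.44 -3.6 0 0 0 0.0285" --pt "255 -0.44 -3.6 0 0 0 0.0285" --pt "255 -0.44 -3.6 0 0 0 0.0285" --pt "255 -0.44 -3.6 0 0 0 0.0285" --pt "255 -0.44 -3.6 0 0 0 0.0285" --pt "255 -0.44 -3.6 0 0 0 0.0285"

```text
time_s: 12.05
ee_pos: [0.5615, -0.2748, 0.1607]
eef_rot: [3.141, -0.001, -3.016]
force: [-0.2, -0.3, -1.6]
grip_width: 0.0213
grip_force: 20.0
```

Request:
apply_moves --pt "255 0 0 -3 0 0 0" --pt "255 0 0 -3 0 0 0" --pt "255 0 0 -3 0 0 0" --pt "255 0 0 -1 0 0 0" --pt "255 0 0 0 0 0 0" --pt "255 0 0 0 0 0 0"

```text
time_s: 12.65
ee_pos: [0.5627, -0.2737, 0.0626]
eef_rot: [-3.141, 0.001, -3.017]
force: [1.0, 0.8, 0.2]
grip_width: 0.0217
grip_force: 20.0
```

Request:
apply_moves --pt "255 0 0 -1.4 0 0 0" --pt "255 0 0 -0.8 0 0 0" --pt "255 0 0 -0.3 0 0 0" --pt "255 0 0 0 0 0 0" --pt "150 0 0 0 0 0 0" --pt "150 0 0 0 0 0 0" --pt "150 0 0 0 0 0 0" --pt "150 0 0 0 0 0 0"

```text
time_s: 13.45
ee_pos: [0.5621, -0.2735, 0.0363]
eef_rot: [3.142, -0.0, -3.017]
force: [-0.3, -0.6, -0.4]
grip_width: 0.0387
grip_force: 0.0
```

Request:
apply_moves --pt "150 0 0 1 0 0 0" --pt "150 0 0 2 0 0 0" --pt "150 0 0 3 0 0 0" --pt "150 0 0 3 0 0 0" --pt "92 0 0 4 0 0 0" --pt "92 0 0 4 0 0 0"

```text
time_s: 14.05
ee_pos: [0.5619, -0.2734, 0.2087]
eef_rot: [-3.141, 0.0, -3.017]
force: [0.3, -1.0, -0.4]
grip_width: 0.051
grip_force: 0.0
```

Request:
apply_moves --pt "27 -0.915 3.065 0 0 0 -0.098" --pt "27 -0.915 3.065 0 0 0 -0.098" --pt "27 -0.915 3.065 0 0 0 -0.098" --pt "27 -0.915 3.065 0 0 0 -0.098" --pt "27 -0.915 3.065 0 0 0 -0.098" --pt "27 -0.915 3.065 0 0 0 -0.098" --pt "27 -0.915 3.065 0 0 0 -0.098" --pt "27 -0.915 3.065 0 0 0 -0.098"

```text
time_s: 14.85
ee_pos: [0.4884, -0.0272, 0.2073]
eef_rot: [3.141, 0.001, 2.478]
force: [-0.1, -0.7, 0.9]
grip_width: 0.0838
grip_force: 0.0
```

Request:
apply_moves --pt "27 -0.915 3.065 0 0 0 -0.098" --pt "27 -0.915 3.065 0 0 0 -0.098" --pt "27 -0.915 3.065 0 0 0 -0.098" --pt "27 -0.915 3.065 0 0 0 -0.098" --pt "27 -0.915 3.065 0 0 0 -0.098" --pt "27 -0.915 3.065 0 0 0 -0.098" --pt "27 -0.915 3.065 0 0 0 -0.098" --pt "27 -0.915 3.065 0 0 0 -0.098" --pt "27 0 0 0 0 0 0"

```text
time_s: 15.75
ee_pos: [0.4148, 0.2193, 0.2072]
eef_rot: [3.141, -0.001, 1.697]
force: [0.3, -0.6, 0.1]
grip_width: 0.0838
grip_force: 0.0
```

Request:
apply_moves --pt "27 0 0 -3 0 0 0" --pt "27 0 0 -3 0 0 0" --pt "27 0 0 -3 0 0 0" --pt "27 0 0 0 0 0 0"

```text
time_s: 16.15
ee_pos: [0.4145, 0.2158, 0.1141]
eef_rot: [-3.137, 0.001, 1.699]
force: [0.2, 0.2, 0.2]
grip_width: 0.0841
grip_force: 0.0
```

```bash
python3 - <<'E'
from h import *
o=ctrl.get_obs(); print(o['time_s'],o['ee_pos'],o['eef_rot'],o['qpos'],o['grip_width']); snap('side','s4')
E
```

```text
16.15 [0.41448933 0.21575258 0.11407568] [-3.13658013e+00  1.48228235e-03  1.69889945e+00] [ 4.01566259e-01  2.59905187e-01  1.86833945e+00 -8.62970173e-05
  1.01857460e+00  2.73512318e-01] 0.08406160585528699
```

View pics/s4.png

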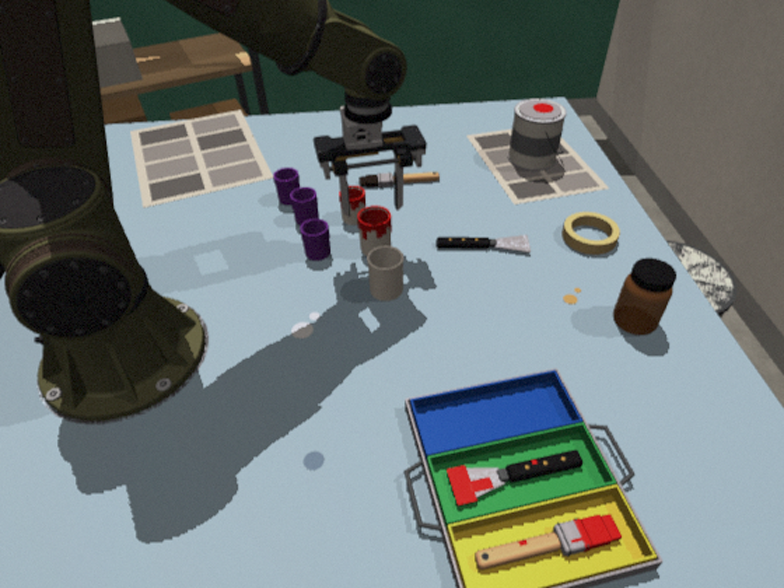

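The knife lies flat in the green bin at (515,478). The open jaws (345–400) are centred over the large pot at (374,225). I'll descend and grip gently.

Request:
apply_moves --pt "27 0.1 0.1 -2 0 0 0" --pt "27 0 0 -2 0 0 0" --pt "27 0 0 -1.3 0 0 0" --pt "27 0 0 0 0 0 0" --pt "255 0 0 0 0 0 0" --pt "255 0 0 0 0 0 0" --pt "255 0 0 0 0 0 0" --pt "255 0 0 0 0 0 0" --pt "255 0 0 0 0 0 0" --grip_force 8

```text
time_s: 17.1
ee_pos: [0.417, 0.218, 0.064]
eef_rot: [3.141, -0.0, 1.698]
force: [-1.6, -0.9, 6.4]
grip_width: 0.0593
grip_force: 8.0
```

Request:
apply_moves --pt "255 0 0 1 0 0 0" --pt "255 0 0 2 0 0 0" --pt "255 0 0 3 0 0 0" --pt "255 0 0 3 0 0 0" --pt "255 0 0 3 0 0 0" --pt "255 0 0 0 0 0 0"

```text
time_s: 17.7
ee_pos: [0.418, 0.2185, 0.1876]
eef_rot: [3.135, -0.002, 1.698]
force: [0.6, 1.2, -0.8]
grip_width: 0.0591
grip_force: 8.0
```

Request:
apply_moves --pt "255 1.343 -2.82 0 0 0 0" --pt "255 1.343 -2.82 0 0 0 0" --pt "255 1.343 -2.82 0 0 0 0" --pt "255 1.343 -2.82 0 0 0 0" --pt "255 1.343 -2.82 0 0 0 0" --pt "255 1.343 -2.82 0 0 0 0" --pt "255 1.343 -2.82 0 0 0 0"

```text
time_s: 18.4
ee_pos: [0.5109, 0.0192, 0.1832]
eef_rot: [-3.141, -0.0, 1.698]
force: [-0.2, 0.0, -0.5]
grip_width: 0.059
grip_force: 8.0
```

Request:
apply_moves --pt "255 1.343 -2.82 0 0 0 0" --pt "255 1.343 -2.82 0 0 0 0" --pt "255 1.343 -2.82 0 0 0 0" --pt "255 1.343 -2.82 0 0 0 0" --pt "255 1.343 -2.82 0 0 0 0" --pt "255 1.343 -2.82 0 0 0 0" --pt "255 1.343 -2.82 0 0 0 0" --pt "255 0 0 -2.5 0 0 0" --pt "255 0 0 -2.5 0 0 0" --pt "255 0 0 -2.5 0 0 0"

```text
time_s: 19.4
ee_pos: [0.6044, -0.1771, 0.107]
eef_rot: [-3.141, -0.0, 1.698]
force: [0.4, -0.1, -1.5]
grip_width: 0.0594
grip_force: 8.0
```

Request:
apply_moves --pt "255 0 0 0 0 0 0" --pt "255 0 0 0 0 0 0"

```text
time_s: 19.6
ee_pos: [0.6048, -0.1769, 0.1088]
eef_rot: [-3.141, -0.0, 1.698]
force: [-0.6, -1.2, -0.2]
grip_width: 0.059
grip_force: 8.0
```

```bash
python3 - <<'E'
from h import *
o=ctrl.get_obs(); print(o['time_s'],o['ee_pos'],o['eef_rot'],o['qpos'],o['grip_width']); snap('side','s5')
E
```

```text
19.6 [ 0.60479382 -0.17687898  0.10883121] [-3.14110665e+00 -2.44910324e-04  1.69826716e+00] [-3.42641984e-01  5.91909426e-01  1.39620842e+00 -1.98255593e-06
  1.15401903e+00 -4.70112078e-01] 0.05903436594875785
```

View pics/s5.png

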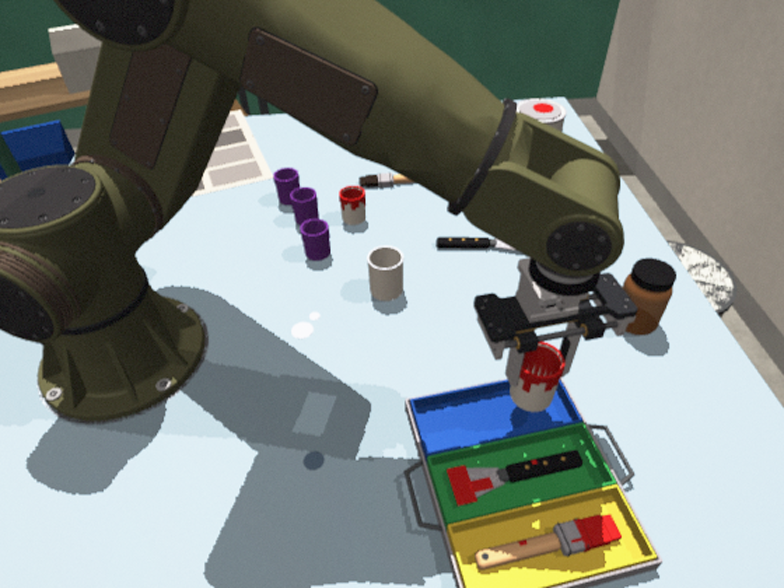

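The large pot hangs upright above the blue bin at (535,380). I'll lower it and release.

Request:
apply_moves --pt "255 0 0 -1.8 0 0 0" --pt "255 0 0 -1.2 0 0 0" --pt "255 0 0 -0.5 0 0 0" --pt "255 0 0 -0.3 0 0 0" --pt "255 0 0 0 0 0 0" --pt "255 0 0 0 0 0 0"

```text
time_s: 20.25
ee_pos: [0.6051, -0.177, 0.071]
eef_rot: [3.141, 0.0, 1.698]
force: [-0.2, 0.6, -0.6]
grip_width: 0.0591
grip_force: 8.0
```

Request:
apply_moves --pt "60 0 0 0 0 0 0" --pt "60 0 0 0 0 0 0" --pt "60 0 0 0 0 0 0" --pt "60 0 0 1 0 0 0" --pt "60 0 0 2 0 0 0" --pt "60 0 0 3 0 0 0" --pt "60 0 0 4 0 0 0" --pt "60 0 0 4 0 0 0"

```text
time_s: 21.05
ee_pos: [0.6045, -0.1768, 0.2127]
eef_rot: [3.141, -0.0, 1.698]
force: [0.8, 0.1, 0.4]
grip_width: 0.0719
grip_force: 0.0
```

Request:
apply_moves --pt "60 -1.256 2.75 0 0 0 0" --pt "60 -1.256 2.75 0 0 0 0" --pt "60 -1.256 2.75 0 0 0 0" --pt "60 -1.256 2.75 0 0 0 0" --pt "60 -1.256 2.75 0 0 0 0" --pt "60 -1.256 2.75 0 0 0 0" --pt "60 -1.256 2.75 0 0 0 0" --pt "60 -1.256 2.75 0 0 0 0" --pt "60 -1.256 2.75 0 0 0 0"

```text
time_s: 21.95
ee_pos: [0.4911, 0.0716, 0.2114]
eef_rot: [3.141, 0.0, 1.698]
force: [1.5, -0.8, -0.5]
grip_width: 0.0721
grip_force: 0.0
```

Request:
apply_moves --pt "60 -1.256 2.75 0 0 0 0" --pt "60 -1.256 2.75 0 0 0 0" --pt "60 -1.256 2.75 0 0 0 0" --pt "60 -1.256 2.75 0 0 0 0" --pt "60 -1.256 2.75 0 0 0 0" --pt "60 -1.256 2.75 0 0 0 0" --pt "60 -1.256 2.75 0 0 0 0" --pt "60 -1.256 2.75 0 0 0 0" --pt "60 -1.256 2.75 0 0 0 0" --pt "60 0 0 0 0 0 0"

```text
time_s: 22.95
ee_pos: [0.3775, 0.3203, 0.2112]
eef_rot: [3.141, -0.001, 1.701]
force: [-0.0, -0.7, 0.0]
grip_width: 0.0717
grip_force: 0.0
```

Request:
apply_moves --pt "60 0 0 -3 0 0 0" --pt "60 0 0 -3 0 0 0" --pt "60 0 0 -3 0 0 0" --pt "60 0 0 -1.5 0 0 0" --pt "60 0 0 0 0 0 0"

```text
time_s: 23.45
ee_pos: [0.3783, 0.3171, 0.1042]
eef_rot: [-3.139, 0.001, 1.698]
force: [-1.0, -0.6, 0.4]
grip_width: 0.0722
grip_force: 0.0
```

```bash
python3 - <<'E'
from h import *
o=ctrl.get_obs(); print(o['time_s'],o['ee_pos'],o['eef_rot'],o['qpos'],o['grip_width']); snap('side','s6')
E
```

```text
23.45 [0.37830004 0.31713955 0.10421779] [-3.13899287e+00  1.49198767e-03  1.69780829e+00] [ 6.23505440e-01  3.26791377e-01  1.80607672e+00 -8.66348302e-05
  1.01172114e+00  4.96541478e-01] 0.0721559803514015
```

View pics/s6.png

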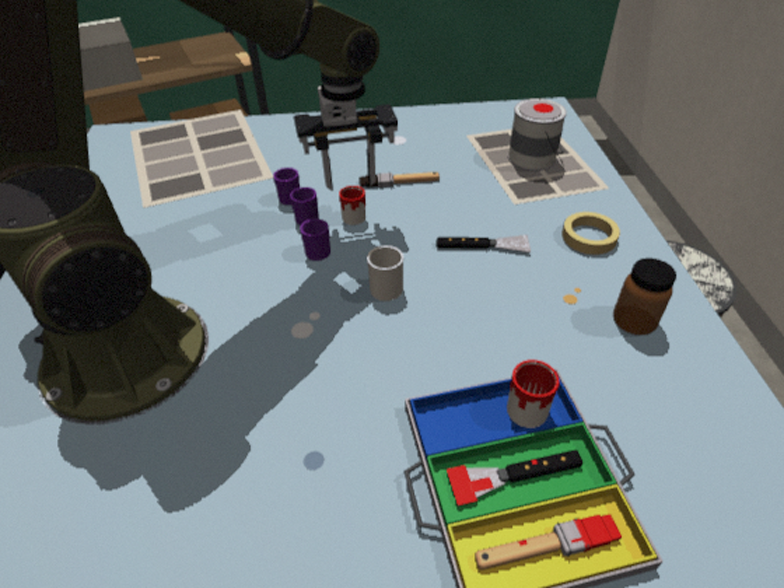

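The large pot stands in the blue bin at (533,395). The jaws (328–373) are centred over the small pot at (352,205), clear of the purple pots. I'll descend and grip.

Request:
apply_moves --pt "60 0 0.15 -2 0 0 0" --pt "60 0 0 -2 0 0 0" --pt "60 0 0 -1.1 0 0 0" --pt "60 0 0 0 0 0 0" --pt "255 0 0 0 0 0 0" --pt "255 0 0 0 0 0 0" --pt "255 0 0 0 0 0 0" --pt "255 0 0 0 0 0 0" --pt "255 0 0 0 0 0 0"

```text
time_s: 24.4
ee_pos: [0.379, 0.3198, 0.0551]
eef_rot: [3.141, -0.001, 1.698]
force: [-2.2, -0.1, 6.8]
grip_width: 0.05
grip_force: 8.0
```

Request:
apply_moves --pt "255 0 0 1 0 0 0" --pt "255 0 0 2 0 0 0" --pt "255 0 0 3 0 0 0" --pt "255 0 0 3 0 0 0" --pt "255 0 0 3 0 0 0" --pt "255 0 0 2 0 0 0" --pt "255 0 0 0 0 0 0"

```text
time_s: 25.1
ee_pos: [0.3795, 0.3201, 0.1976]
eef_rot: [3.137, -0.002, 1.698]
force: [-0.8, -0.6, -0.8]
grip_width: 0.05
grip_force: 8.0
```

Request:
apply_moves --pt "255 0.734 -3.19 0 0 0 0" --pt "255 0.734 -3.19 0 0 0 0" --pt "255 0.734 -3.19 0 0 0 0" --pt "255 0.734 -3.19 0 0 0 0" --pt "255 0.734 -3.19 0 0 0 0" --pt "255 0.734 -3.19 0 0 0 0" --pt "255 0.734 -3.19 0 0 0 0" --pt "255 0.734 -3.19 0 0 0 0"

```text
time_s: 25.9
ee_pos: [0.4371, 0.063, 0.1936]
eef_rot: [-3.14, -0.0, 1.698]
force: [0.7, 0.8, -0.1]
grip_width: 0.05
grip_force: 8.0
```

Request:
apply_moves --pt "255 0.734 -3.19 0 0 0 0" --pt "255 0.734 -3.19 0 0 0 0" --pt "255 0.734 -3.19 0 0 0 0" --pt "255 0.734 -3.19 0 0 0 0" --pt "255 0.734 -3.19 0 0 0 0" --pt "255 0.734 -3.19 0 0 0 0" --pt "255 0.734 -3.19 0 0 0 0" --pt "255 0.734 -3.19 0 0 0 0" --pt "255 0 0 0 0 0 0"

```text
time_s: 26.8
ee_pos: [0.496, -0.1936, 0.1931]
eef_rot: [-3.14, -0.0, 1.695]
force: [-0.2, 0.9, -0.9]
grip_width: 0.0505
grip_force: 8.0
```

Request:
apply_moves --pt "255 0 0 -2.5 0 0 0" --pt "255 0 0 -2.5 0 0 0" --pt "255 0 0 -2.5 0 0 0" --pt "255 0 0 -2 0 0 0" --pt "255 0 0 0 0 0 0" --pt "255 0 0 0 0 0 0"

```text
time_s: 27.4
ee_pos: [0.496, -0.1904, 0.0996]
eef_rot: [-3.141, -0.0, 1.698]
force: [0.7, 0.6, -0.5]
grip_width: 0.0502
grip_force: 8.0
```

Request:
apply_moves --pt "255 0 0 -2 0 0 0" --pt "255 0 0 -1.1 0 0 0" --pt "255 0 0 -0.5 0 0 0" --pt "255 0 0 -0.2 0 0 0" --pt "255 0 0 0 0 0 0" --pt "255 0 0 0 0 0 0"

```text
time_s: 28.0
ee_pos: [0.4964, -0.1909, 0.062]
eef_rot: [3.141, 0.0, 1.698]
force: [-0.3, -0.4, -1.1]
grip_width: 0.05
grip_force: 8.0
```

Request:
apply_moves --pt "85 0 0 0 0 0 0" --pt "85 0 0 0 0 0 0" --pt "85 0 0 0 0 0 0" --pt "85 0 0 1 0 0 0" --pt "85 0 0 2 0 0 0" --pt "85 0 0 3 0 0 0" --pt "85 0 0 4 0 0 0" --pt "85 0 0 4 0 0 0" --pt "85 0 4 0 0 0 0" --pt "85 0 4 0 0 0 0"

```text
time_s: 29.0
ee_pos: [0.4962, -0.1104, 0.2033]
eef_rot: [3.139, 0.001, 1.696]
force: [0.3, 0.3, -0.7]
grip_width: 0.0625
grip_force: 0.0
```

Request:
apply_moves --pt "85 0 4 0 0 0 0" --pt "85 0 4 0 0 0 0" --pt "85 0 4 0 0 0 0" --pt "85 0 4 0 0 0 0" --pt "85 0 4 0 0 0 0" --pt "85 0 0 0 0 0 0"

```text
time_s: 29.6
ee_pos: [0.4958, 0.0927, 0.2023]
eef_rot: [3.141, -0.0, 1.702]
force: [-0.0, -0.3, -0.9]
grip_width: 0.0627
grip_force: 0.0
```

```bash
python3 - <<'E'
from h import *
snap('side','s7');snap('top','t7')
E
```

```text
(no output)
```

View pics/s7.png

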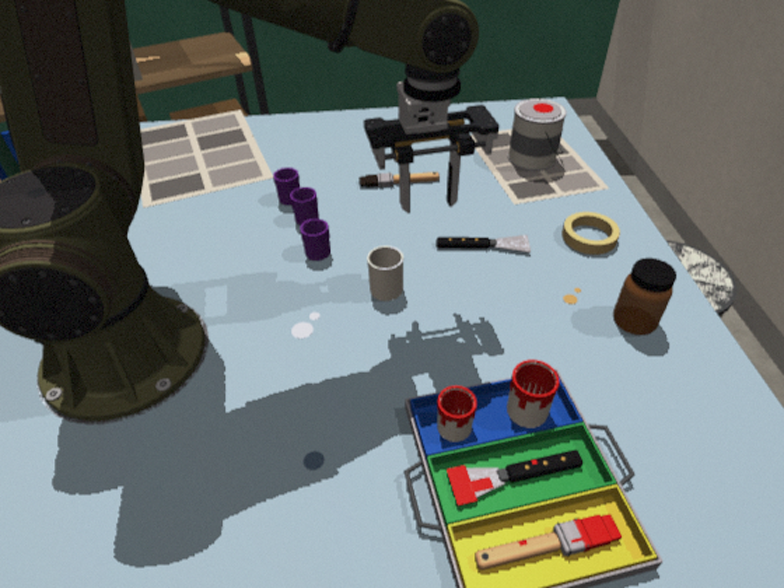

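View pics/t7.png

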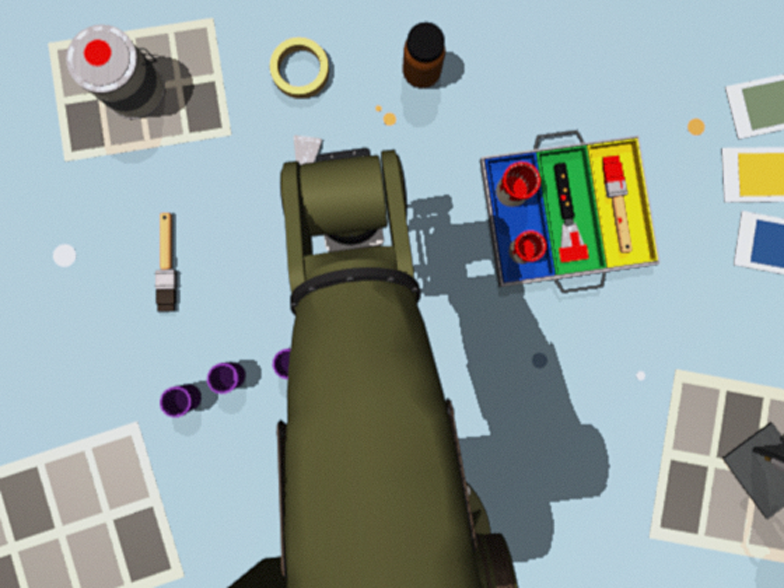

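All four red items are in their bins: pots upright at (521,180) and (530,246), knife at (567,213), brush at (618,205). The clean three haven't moved, and the arm is clear, so I'm handing in.

```bash
python3 -c "
from station import ctrl
print(ctrl.hand_in())"
```

```text
the job is handed in; nothing more can be done
None
```

The job is handed in at about 30 s of the 112 s: red brush flat in the yellow bin, red knife flat in the green, both red pots upright in the blue, and the clean three unmoved in the last pictures; the hand-in returned no verdict.

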